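Refit the cogs on the wax stirrer's splined hub

TASK

Draw the large toothed cog out of the rack by its rim, set it down flat on the open table and let go; then take it again and slide it down the stirrer's splined hub, turned so that its wide slot finds the wide spline, until it is fully home. Then slide the small toothed cog onto the same hub in the same way until it sits flush on the large one, and leave both released. Leave the smooth-rimmed wheel in the rack, and do not disturb the bottle, the jar or the beaker.

Things in the scene. Friction and masses are not known exactly. Their poses are not given: they have to be found in the camera images.
- big_cog: Large plywood cog, 20 square teeth, 150 mm over the tips, 220 g. Origin: centre of its underside; z up its axis. Starts flat on the table in one of the two rack bays, any yaw. Raised rim 22 mm high from radius 60 mm to the tooth tips at 75 (roots 68; teeth 11 mm wide, one at +x, every 18 degrees). A web 6 mm thick joins the rim to the central boss.
- big_cog_boss (a point): Top centre of the large cog's eight-sided boss, 44 mm above its underside; 52 mm across flats, flats facing the cog's +x and every 45 degrees. The bore through it, 37 mm wide, has four slots: a wide one (18.6 mm) to +x, three narrow ones to +y, -x and -y. It passes over the hub with 1.3 mm play at the spline flanks, in one orientation only.
- small_cog: Small plywood cog, 12 square teeth, 92 mm over the tips, 120 g. Origin: centre of its underside; z up its axis. Starts flat on the open table on the robot's right, any yaw. Toothed rim 16 mm high (radius 38 to 46 mm).
- small_cog_boss (a point): Top centre of the small cog's eight-sided boss, 40 mm above its underside; 52 mm across flats, flats facing the cog's +x and every 45 degrees. Same bore as the large cog's, wide slot to +x.
- plain_wheel: Plywood wheel with a smooth 16-sided rim, no teeth, otherwise sized as the large cog (150 mm across, rim 22 mm and boss 44 mm high), plain round bore. Not needed: it stays in the other rack bay. Origin: centre of its underside.
- rack: Fixed dark wooden rack: a flat bar (30 mm deep in x, 380 mm long in y, underside 48, top 56 mm above the table) on three posts 14 mm wide at y = -183, 0, +183 mm. The two bays under it are open to -x (robot side) and +x; in each lies a wheel, about 91 mm from the middle post, its boss under the bar, its rim standing out. Origin: on the table under the bar's middle.
- gear_stand: Fixed grey base of a hand-cranked stirrer round an upright splined hub. Origin: on the table on the hub's axis, z up. Floor disc 8 mm thick where the large cog seats, ringed by a guard of inner radius 80 mm, 26 mm high. The small cog seats on the large one's boss, underside 52 mm above the table. A crank gearbox 50 mm high stands from x = 88 to 148 mm, |y| under 40 mm.
- hub_top (a point): Tip of the hub, 82 mm above the table, on its axis, axes as the stand's. Aluminium hub: core radius 9 mm, four splines to radius 17: a wide one (16 mm) to +x, narrow ones (7 mm) to +y, -x and -y. Spline tops 70 mm above the table, the last 6 mm narrowed 1.5 mm a side; above them a cone, radius 9 to 5 mm, guides the bore.
- dropper_bottle: Bystander: loose white bottle, 28 mm across, 85 mm high, between the rack and the stand. Origin: centre of its underside.
- candle_jar: Bystander: loose glass jar with a hard candle and a black lid, 78 mm across, 85 mm high, beyond the work. Origin: centre of its underside.
- beaker: Bystander: loose blue beaker, 68 mm across, 85 mm high, on the far right. Origin: centre of its underside.
Mind the look-alikes: they are no part of the job. Leave any grey or turquoise look-alike of the small_cog alone.

How it is judged (in metres and radians):
On the way, in this order (a step that is already met when the one before it is completed fails the run):
1. the large cog is out of the rack, flat on the table and let go ((x of big_cog in the frame of rack below -0.07 m or x of big_cog in the frame of rack above 0.07 m or y of big_cog in the frame of rack below -0.26 m or y of big_cog in the frame of rack above 0.26 m) and height (world z) of big_cog between -0.004 and 0.004 m and angle between big_cog's own z axis and vertical below 0.05 rad and contact force between the fingers and big_cog below 0.2 N and linear speed of big_cog below 0.02 m/s), for 0.2 s.
2. the large cog is fully home on the hub (horizontal distance between big_cog and gear_stand below 0.004 m and z of big_cog in the frame of gear_stand between 0.004 and 0.012 m and angle between the x axis of big_cog and the x axis of gear_stand, either way round below 0.12 rad and angle between big_cog's own z axis and vertical below 0.06 rad), for 0.2 s.
At the end, for the whole second after the job is handed in: Large cog on the stand's floor, small cog on its boss: each within 4 mm of its seat height and of the hub's axis, level within 0.06 rad, yaw within 0.12 rad of the stand's, released and at rest; the large cog was first set down on the table with its boss clear of the bar (all of step 2 and horizontal distance between small_cog and gear_stand below 0.004 m and z of small_cog in the frame of gear_stand between 0.048 and 0.056 m and angle between the x axis of small_cog and the x axis of gear_stand, either way round below 0.12 rad and angle between small_cog's own z axis and vertical below 0.06 rad and contact force between the fingers and big_cog below 0.2 N and linear speed of each of big_cog, small_cog below 0.02 m/s and contact force between the fingers and small_cog below 0.2 N); the robot touches nothing.
It fails at once if the bottle, jar or beaker is pushed more than 30 mm or tipped (distance of any of dropper_bottle, candle_jar, beaker from where it was at the start of the episode above 0.03 m or angle between any of dropper_bottle, candle_jar, beaker's own z axis and vertical above 0.4 rad).
It fails at once if the smooth wheel is moved more than 30 mm (distance of plain_wheel from where it was at the start of the episode above 0.03 m).
It also fails if it takes over 72 s, if anything falls off the work surface, if the arm or the gripper's body presses on something with over 40 N, if the wrist force passes 120 N, or if a joint passes its speed limit or range.

ROBOT

A 6-joint arm with a two-finger parallel gripper is mounted at the origin on the work surface. World frame = base frame: x ahead of the robot, y to its left, z up, the work surface at z = 0. Lengths are in mm, angles in rad, forces in N, time in s.
With the tool pointing down it reaches from about 350 to 775 mm from the base axis. Payload 7.3 kg.
Tool frame: the origin (TCP) lies between the finger pads; the fingertips stand 17 mm ahead of it and the grasp point (between the pads) lies 2 mm behind it; z points along the fingers, y is the direction in which the jaws open and shut (so a half turn about z gives the same grasp; the last joint's range is limited). The gripper opens to 92 mm and grips with 3 to 60 N. Pads are 19 mm wide; open, the fingers measure 130 mm over their backs; the gripper's body (75 mm by 190 mm) begins 47 mm behind the grasp point.
Start: joints at [-1.279, 0.342, 1.524, -0, 1.275, -0.146], TCP at [222.596, -475.494, 243.741] pointing down, gripper open.
Joint ranges: [-2.53, 2.53], [-0.77, 2.02], [0.04, 2.7], [-1, 4.14], [0.28, 2.66], [-3.11, 3.11]. Speed limits (rad/s): [2.57, 2.57, 3.14, 3.14, 3.14, 3.14].

INTERFACE

Orientations are given as [roll, pitch, yaw] about the fixed x, y, z axes, in that order (R = Rz(yaw) Ry(pitch) Rx(roll)).
In Python, from plant import get_obs, capture, get_calibration, close_job gives the robot as it stands.
- The arm moves only by the tool carry_out, never from a script. Its argument "moves" is one flat list of numbers, 7 for each row, row after row: the shift along the tool's x, y, z normalised to -1 to 1, where 1 is 40 cm, then the turn, a rotation vector about the tool's x, y, z normalised to -1 to 1, where 1 is 30 degrees, then the opening, from 0 (shut) to 1 (fully open). A call has exactly 8 rows; each row is the pose to reach, as a shift and turn from the pose measured when the call began, along the tool's axes at that moment; what a row does not reach only later rows make up. A row lasts 1/10 s, in which the tool goes at most 50 mm and 8.59 degrees, less where a joint would pass 70% of its speed; a pose out of reach is approached as far as the arm can. A call with a number of a shift or a turn outside -1 to 1 is refused whole. A call with a gripper value outside its range is refused whole. The fingers move at their own pace and stop on an object; the grip force is fixed at half the most. Time passes only in rows, so rows that repeat a pose let the fingers close, or fill a call up. It gives the time, the measured TCP pose, the force and the opening at its end, in the units of the state.
- get_obs(): the state, without advancing time (a new reading comes with each control period).
- capture(name): name is "side" or "top"; returns the picture (384x512x3 uint8, red, green, blue); there is no depth.
- get_calibration(name): a dict with "vfov" (degrees; the focal length in pixels is half the picture's height over the tangent of half this angle, whatever the lens; pixels are square), "cx", "cy" (the principal point, pixels), "cam_to_world" (4x4, takes a point from camera to world coordinates). Camera axes: x right, y up, looking along -z (the intrinsics and any distortion apply to the point x, -y, -z); pixel columns grow to the right and rows downward; lengths in mm; the calibration is good to about 2 mm. A picture is of the moment at which its call begins. get_calibration takes no time and is no camera call.
- close_job(): hands the job in, once; it reports no verdict.
The state is a dict: "time": time; "joint_positions": joint angles; "dq": joint speeds; "tau": joint torques, N m; "tool_pos": TCP position; "tcp_rot": TCP orientation; "contact_force": force on the tool from outside, world axes, zero at the start; "moment": the same for the moment, N m; "grip_width": finger opening in mm.
Only numpy, scipy, OpenCV 4.12 (cv2) and the standard library are available. Lean on these libraries where they do the work, as an engineer would, in place of code of your own. Each camera call takes 0.05 s, during which the arm holds its last target.

## Working session

There is one attempt and no reset: what is moved stays moved. The work goes in short steps, Python scripts to look and compute and a tool call to move; the robot and the scene stay as the last step left them, time stands still between calls to the robot, and variables do not carry over. Pictures are saved under pics/ and viewed, and the job is handed in when it is done.

Besides the shell and the picture viewer there is one more tool, called after "Call:" by a JSON object that holds its "name" and its "arguments", one argument or row to a line. carry_out: Moves the arm, as the interface text tells. Scaled input: -1 to 1 covers 40 cm each way for a shift and 30 degrees each way for a turn. Its arguments: {"type":"object","properties":{"moves":{"type":"array","items":{"type":"number"}}},"required":["moves"]}

```bash
ls; mkdir -p pics; python3 - <<'E'
from plant import *
import cv2
print(get_obs())
for n in("side","top"):
    print(n,get_calibration(n))
    cv2.imwrite(f"pics/{n}0.png",capture(n)[...,::-1])
E
```

```text
pics
{'time': 0.0, 'joint_positions': array([-1.27898457e+00,  3.42717640e-01,  1.52501438e+00,  7.71099043e-06,
        1.27539274e+00, -1.45990758e-01]), 'dq': array([-0.00051812, -0.00069317,  0.00051359,  0.00042561, -0.0008635 ,
       -0.00127561]), 'tau': array([-9.74494251e-04, -4.31253290e+01, -2.44216543e+01,  7.16197933e-02,
        5.59253432e-02, -1.10830288e-04]), 'tool_pos': array([ 222.49044305, -475.10613412,  243.04850052]), 'tcp_rot': array([-3.14007792e+00, -2.30174099e-04,  4.37800090e-01]), 'contact_force': array([-1.52035842,  0.00320277,  0.1311318 ]), 'moment': array([-0.01421187,  0.04937856,  0.00792047]), 'grip_width': 92.18161411391947}
side {'vfov': 50.33459704975997, 'cx': 258.8322163338376, 'cy': 195.78385134034897, 'cam_to_world': array([[-9.55322352e-01,  2.05852557e-01, -2.12094148e-01,
         3.90142639e+02],
       [-2.95480546e-01, -6.47916011e-01,  7.02065588e-01,
         6.08153836e+02],
       [ 7.10280208e-03,  7.33368644e-01,  6.79794074e-01,
         7.08061083e+02],
       [ 0.00000000e+00,  0.00000000e+00,  0.00000000e+00,
         1.00000000e+00]])}
top {'vfov': 50.24465299741558, 'cx': 252.18589289694563, 'cy': 193.34763973421312, 'cam_to_world': array([[-1.14610298e-02,  9.89621758e-01, -1.43239034e-01,
         4.18256346e+02],
       [-9.99920081e-01, -1.05782101e-02,  6.92330150e-03,
        -2.69608011e+01],
       [ 5.33623721e-03,  1.43306935e-01,  9.89663906e-01,
         1.03961634e+03],
       [ 0.00000000e+00,  0.00000000e+00,  0.00000000e+00,
         1.00000000e+00]])}
```

View pics/top0.png

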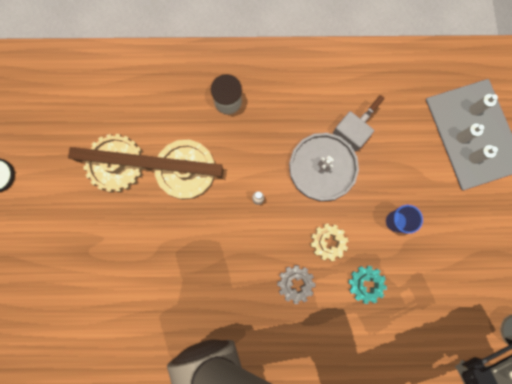

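View pics/side0.png

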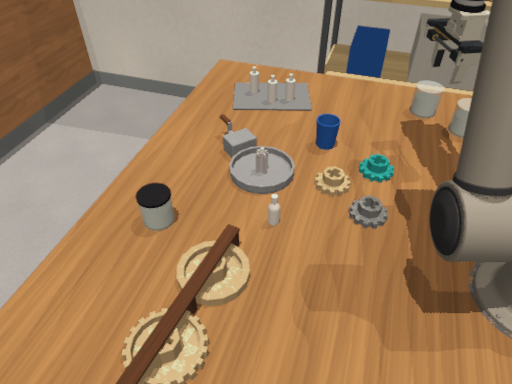

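```bash
cat > h.py <<'E'
import numpy as np, cv2
from plant import *
def cal(n):
    c=get_calibration(n); f=192/np.tan(np.radians(c['vfov']/2)); return f,c['cx'],c['cy'],np.array(c['cam_to_world'])
def proj(n,P):
    f,cx,cy,T=cal(n); P=np.atleast_2d(P).astype(float); q=(P-T[:3,3])@T[:3,:3]
    return np.c_[cx+f*q[:,0]/-q[:,2], cy-f*q[:,1]/-q[:,2]]
def unproj(n,uv,z):
    f,cx,cy,T=cal(n); uv=np.atleast_2d(uv).astype(float)
    d=np.c_[(uv[:,0]-cx)/f,-(uv[:,1]-cy)/f,-np.ones(len(uv))]@T[:3,:3].T
    s=(z-T[2,3])/d[:,2]; return T[:3,3]+s[:,None]*d
def crop(img,x0,y0,x1,y1,k,name):
    cv2.imwrite(name,cv2.resize(img[y0:y1,x0:x1],None,fx=k,fy=k,interpolation=cv2.INTER_CUBIC))
E
python3 - <<'E'
from h import *
t=cv2.imread('pics/top0.png');s=cv2.imread('pics/side0.png')
a=cv2.resize(t[120:210,60:240],None,fx=4,fy=4,interpolation=2);cv2.imwrite('pics/c1.png',a)
a=cv2.resize(t[75:275,270:400],None,fx=3,fy=3,interpolation=2);cv2.imwrite('pics/c2.png',t[75:275,270:400].repeat(3,0).repeat(3,1))
a=cv2.resize(s[110:210,210:390],None,fx=4,fy=4,interpolation=2);cv2.imwrite('pics/c3.png',a)
for n,uv,z in[("top",(324,166),8),("top",(113,163),22),("top",(185,168),22),("top",(330,242),16),("top",(258,198),85),("side",(262,170),20),("side",(166,345),22),("side",(333,181),16)]: print(n,uv,unproj(n,uv,z))
E
```

```text
top (324, 166) [[ 636.68926729 -219.76830526    8.        ]]
top (113, 163) [[647.00126889 317.67924984  22.        ]]
top (185, 168) [[632.19604737 135.26249971  22.        ]]
top (330, 242) [[ 442.14858526 -226.1431319    16.        ]]
top (258, 198) [[545.2205732  -47.18673932  85.        ]]
side (262, 170) [[ 626.58103628 -201.3156327    20.        ]]
side (166, 345) [[645.97150022 320.24408057  22.        ]]
side (333, 181) [[ 439.12578512 -218.89263057   16.        ]]
```

View pics/c1.png

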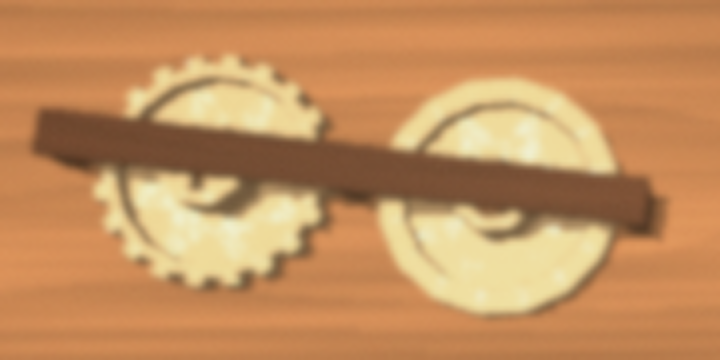

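View pics/c2.png

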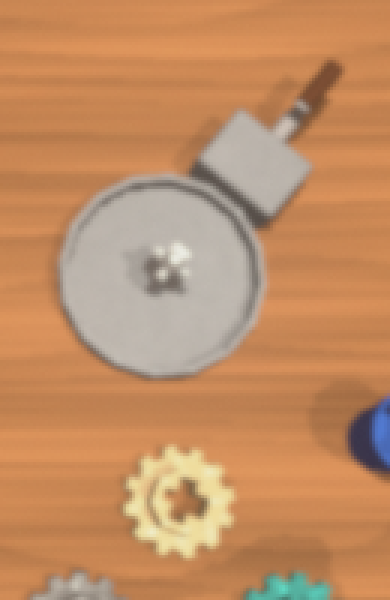

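View pics/c3.png

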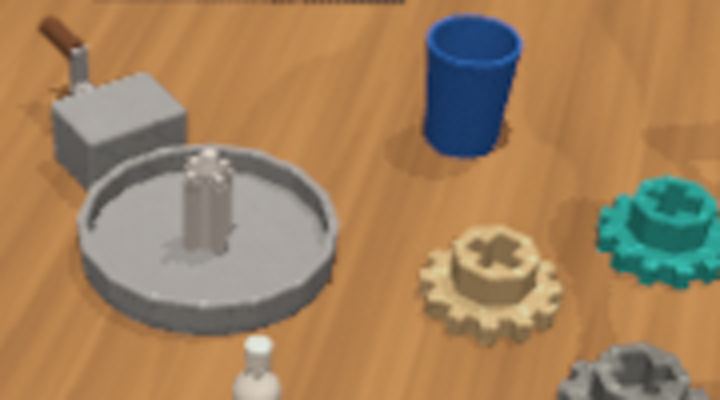

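```bash
python3 - <<'E'
from h import *
for n,pts in (("top",[(330,228),(345,240),(328,242),(300,230),(340,225),(100,183),(120,185),(185,150),(324,190),(310,180),(300,150),(350,125),(360,60),(150,160)]),("side",[(333,188),(333,178),(360,185),(250,200),(262,185),(290,170),(240,140)])):
    im=cv2.imread(f'pics/{n}0.png'); hs=cv2.cvtColor(im,cv2.COLOR_BGR2HSV)
    for p in pts: print(n,p,im[p[1],p[0]],hs[p[1],p[0]])
E
```

```text
top (330, 228) [169 225 238] [ 24  74 238]
top (345, 240) [160 221 238] [ 23  84 238]
top (328, 242) [ 91 140 198] [ 14 138 198]
top (300, 230) [ 86 137 205] [ 13 148 205]
top (340, 225) [ 91 144 215] [ 13 147 215]
top (100, 183) [144 205 230] [ 21  95 230]
top (120, 185) [155 218 237] [ 23  88 237]
top (185, 150) [155 219 239] [ 23  90 239]
top (324, 190) [175 184 191] [ 17  21 191]
top (310, 180) [175 183 190] [ 16  20 190]
top (300, 150) [168 176 184] [ 15  22 184]
top (350, 125) [172 180 188] [ 15  22 188]
top (360, 60) [ 94 150 222] [ 13 147 222]
top (150, 160) [ 52  78 118] [ 12 143 118]
side (333, 188) [130 181 211] [ 19  98 211]
side (333, 178) [144 194 217] [ 21  86 217]
side (360, 185) [ 72 122 173] [ 15 149 173]
side (250, 200) [ 78 130 182] [ 15 146 182]
side (262, 185) [164 169 174] [ 15  15 174]
side (290, 170) [145 149 153] [ 15  13 153]
side (240, 140) [164 169 172] [ 19  12 172]
```

```bash
cat > fit.py <<'E'
from h import *
from scipy.optimize import minimize
K=8
def cov(im,obj):
    im=im.astype(float); r=im[...,0]/np.maximum(im[...,2],1)   # b/r (BGR)
    return np.clip((r-.43)/(obj-.43),0,1)
def prism(xy,z0,z1):
    n=len(xy); return xy,z0,z1
def T(xy,p):
    c,s=np.cos(p[2]),np.sin(p[2]); return np.c_[p[0]+c*xy[:,0]-s*xy[:,1], p[1]+s*xy[:,0]+c*xy[:,1]]
def gear(n,rt,rr,w,yaw0=0):
    out=[]
    for i in range(n):
        a=2*np.pi*i/n; c,s=np.cos(a),np.sin(a)
        xr=np.sqrt(rr**2-w*w/4)
        for x,y in((xr,-w/2),(rt,-w/2),(rt,w/2),(xr,w/2)): out.append((c*x-s*y,s*x+c*y))
    return np.array(out)
def ngon(n,r,a0=0):
    a=a0+2*np.pi*np.arange(n)/n; return np.c_[r*np.cos(a),r*np.sin(a)]
def bore(wide=9.3,nar=5.,rc=10.3,R=18.5):
    pts=[]
    for k,h in enumerate((wide,nar,nar,nar)):
        a=k*np.pi/2; c,s=np.cos(a),np.sin(a)
        for x,y in((R,-h),(R,h)): pts.append((c*x-s*y,s*x+c*y))
        h2=(nar,nar,nar,wide)[k]
        x,y=(h2 if k!=3 else wide),h
        x = max(nar if k<3 else wide, 0)
        pts.append((c*x-s*y,s*x+c*y))
    return np.array(pts)
class V:
    def __init__(s,n,roi):
        s.n=n; s.f,s.cx,s.cy,s.T=cal(n); s.roi=roi
    def pr(s,P):
        q=(P-s.T[:3,3])@s.T[:3,:3]
        uv=np.c_[s.cx+s.f*q[:,0]/-q[:,2], s.cy-s.f*q[:,1]/-q[:,2]]
        return uv-[s.roi[0],s.roi[1]]
    def render(s,solids,p,base=0,holes=()):
        x0,y0,x1,y1=s.roi; W=(x1-x0)*K;H=(y1-y0)*K
        m=np.zeros((H,W),np.uint8)
        q=lambda uv: np.round(((uv+.5)*K-.5)*16).astype(np.int32)
        for xy,z0,z1 in solids:
            w=T(xy,p); a=q(s.pr(np.c_[w,np.full(len(w),z0+base)])); b=q(s.pr(np.c_[w,np.full(len(w),z1+base)]))
            cv2.fillPoly(m,[a],1,cv2.LINE_8,4);cv2.fillPoly(m,[b],1,cv2.LINE_8,4)
            for i in range(len(a)):
                j=(i+1)%len(a); cv2.fillPoly(m,[np.array([a[i],a[j],b[j],b[i]])],1,cv2.LINE_8,4)
        for xy,zs in holes:
            w=T(xy,p); h=None
            for z in zs:
                t=np.zeros_like(m); cv2.fillPoly(t,[q(s.pr(np.c_[w,np.full(len(w),z+base)]))],1,cv2.LINE_8,4)
                h=t if h is None else h&t
            m[h>0]=0
        return cv2.resize(m.astype(np.float32),(x1-x0,y1-y0),interpolation=cv2.INTER_AREA)
    def crop(s,im): x0,y0,x1,y1=s.roi; return im[y0:y1,x0:x1]
def fit(views,covs,wts,model,p0,step,blur=1.0,base=0):
    """model(p)->solids,pose,holes"""
    def cost(p):
        so,po,ho=model(p); c=0
        for v,cv_,w in zip(views,covs,wts):
            r=cv2.GaussianBlur(v.render(so,po,base,ho),(0,0),.6); c+=(w*(r-cv_)**2).sum()
        return c
    sim=np.vstack([p0]+[np.array(p0)+np.eye(len(p0))[i]*step[i] for i in range(len(p0))])
    r=minimize(cost,p0,method='Nelder-Mead',options=dict(initial_simplex=sim,xatol=.005,fatol=.005,maxiter=600))
    return r.x,r.fun
E
cat > stand.py <<'E'
from fit import *
import sys
t=cv2.imread('pics/top0.png');s=cv2.imread('pics/side0.png')
vt=V('top',(280,105,378,208)); vs=V('side',(215,122,305,198))
def model(p):
    R=p[3]
    box=np.array([(88,-40),(148,-40),(148,40),(88,40.)])
    return [(ngon(48,R),0,26),(box,0,50)],p[:3],()
ct=cov(vt.crop(t),.92); cs=cov(vs.crop(s),.92)
wt=np.ones_like(ct); ws=np.ones_like(cs)
# exclude crank handle, inside
wt[:, :][ct<0]=1
def excl(w,v,pts,rad):
    for u in pts:
        yy,xx=np.mgrid[0:w.shape[0],0:w.shape[1]]; w[(xx+v.roi[0]-u[0])**2+(yy+v.roi[1]-u[1])**2<rad**2]=0
excl(wt,vt,[(370,112)],9); excl(ws,vs,[(230,130),(228,125)],8); excl(ws,vs,[(260,158)],14); excl(wt,vt,[(326,165)],12)
for name,vv,cc,ww in(("top",[vt],[ct],[wt]),("side",[vs],[cs],[ws]),("both",[vt,vs],[ct,cs],[wt,ws])):
    best=None
    for y0 in(-.9,-.6,):
        r=fit(vv,cc,ww,model,[636,-215,y0,84],[5,5,.1,2]); 
        if best is None or r[1]<best[1]: best=r
    print(name,best)
    p=best[0]
    for v,c,w in zip(vv,cc,ww):
        m=v.render(*[model(p)[0],p[:3]]); d=np.stack([c,m,w*0],-1)*255
        cv2.imwrite(f'pics/st_{name}_{v.n}.png',cv2.resize(d.astype(np.uint8),None,fx=5,fy=5,interpolation=0))
E
python3 stand.py
```

```text
top (array([ 634.22075875, -216.29294086,   -0.71350073,   86.33339006]), np.float64(30.617795698928063))
side (array([ 632.49788714, -216.51930409,   -0.71303925,   86.14180297]), np.float64(47.578147541781746))
both (array([ 633.42182919, -216.32597781,   -0.71182276,   86.19832546]), np.float64(87.84749476853247))
```

View pics/st_top_top.png

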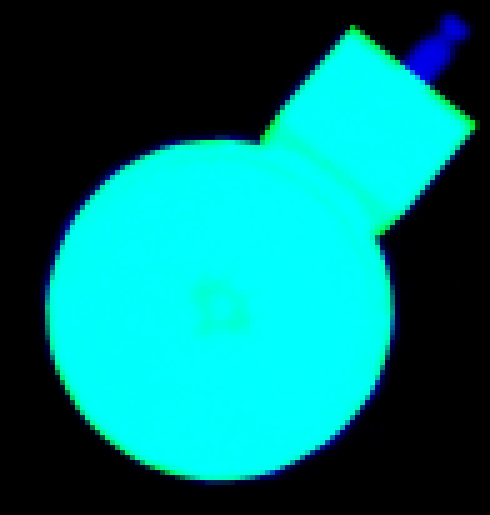

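View pics/st_side_side.png

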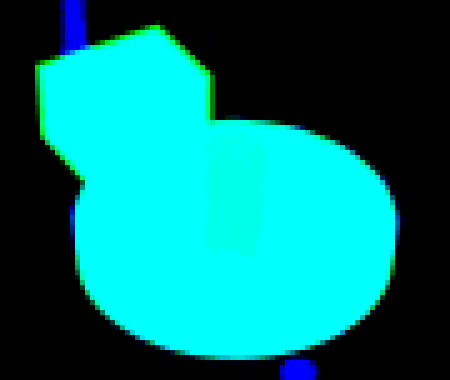

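```bash
cat > cogs.py <<'E'
from fit import *
OCT=ngon(8,26/np.cos(np.pi/8),np.pi/8)
SM=lambda p:([(gear(12,46,41,9.5),0,16),(OCT,0,40)],p[:3],[(bore(),(0,40))])
SMr=lambda p:([(gear(12,46,p[3],p[4]),0,16),(OCT,0,40)],p[:3],[(bore(),(0,40))])
BG=lambda p:([(gear(20,75,68,11),0,22),(OCT,0,44)],p[:3],[(bore(),(0,44))])
def go(vv,ims,model,p0,step,yaws,wts=None,base=0,obj=.70,tag=None):
    cc=[cov(v.crop(i),obj) for v,i in zip(vv,ims)]
    ww=wts or [np.ones_like(c) for c in cc]
    best=None
    for a in yaws:
        q=list(p0); q[2]=a
        r=fit(vv,cc,ww,model,q,step,base=base)
        if best is None or r[1]<best[1]: best=r
    p=best[0]
    if tag:
        for v,c in zip(vv,cc):
            s,po,h=model(p); m=v.render(s,po,base,h); d=np.stack([c,m,m*0],-1)*255
            cv2.imwrite(f'pics/{tag}_{v.n}.png',cv2.resize(d.astype(np.uint8),None,fx=6,fy=6,interpolation=0))
    return best
E
cat > f1.py <<'E'
from cogs import *
t=cv2.imread('pics/top0.png');s=cv2.imread('pics/side0.png')
vt=V('top',(308,220,352,264)); vs=V('side',(312,162,354,197))
ya=np.radians(np.arange(0,360,15))
for nm,vv,ii in(("top",[vt],[t]),("side",[vs],[s]),("both",[vt,vs],[t,s])):
    print(nm,go(vv,ii,SMr,[440,-223,0,40.,9],[3,3,.1,1.,1],ya[:24] if nm!='both' else ya,tag='sm'+nm))
# rack bar: dark
E
python3 f1.py
```

```text
top (array([ 442.94249712, -225.14750134,    4.33059781,   40.0029487 ,
          8.47418649]), np.float64(44.22048445316112))
side (array([ 441.69405474, -224.12415524,    1.19701049,   31.46114192,
         -0.4516611 ]), np.float64(108.00685626715094))
both (array([ 442.50383255, -225.43730651,    4.33116474,   39.62399193,
          7.65794226]), np.float64(173.60341272118222))
```

```bash
python3 - <<'E'
import cv2,numpy as np
a=cv2.imread('pics/smtop_top.png');b=cv2.imread('pics/smboth_side.png')
t=cv2.resize(cv2.imread('pics/top0.png')[220:264,308:352],None,fx=6,fy=6,interpolation=cv2.INTER_CUBIC)
h=max(a.shape[0],b.shape[0]); f=lambda i:cv2.copyMakeBorder(i,0,h-i.shape[0],0,4,0)
cv2.imwrite('pics/smx.png',np.hstack([f(a),f(b),f(t)]))
E
```

```text
(no output)
```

View pics/smx.png

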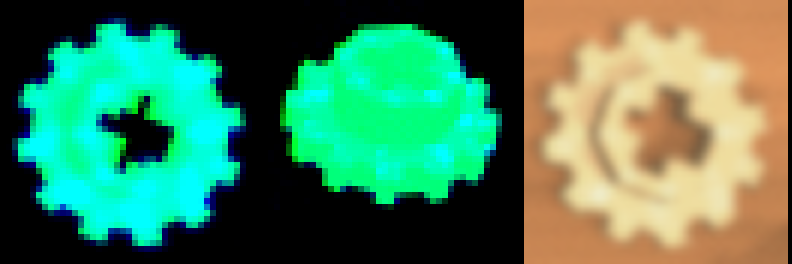

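```bash
cat > f2.py <<'E'
from cogs import *
t=cv2.imread('pics/top0.png');s=cv2.imread('pics/side0.png')
vt=V('top',(78,128,148,198)); vs=V('side',(115,300,215,383))
def wt(v,im):
    c=v.crop(im).astype(float); dark=(c[...,2]<150).astype(np.uint8)
    d=cv2.dilate(dark,np.ones((5,5)));  return 1.-d
# bar pose: dark pixels
def bar():
    m=((t[...,2]<140)&(t[...,0]<90)).astype(np.uint8); m[:140]=0;m[185:]=0;m[:,:60]=0;m[:,230:]=0
    n,l,st,c=cv2.connectedComponentsWithStats(m); k=1+np.argmax(st[1:,4]); ys,xs=np.where(l==k)
    r=cv2.minAreaRect(np.c_[xs,ys].astype(np.float32)); print(r)
    print(unproj('top',[r[0]],56)); b=unproj('top',cv2.boxPoints(r),56); print(b)
bar()
ya=np.radians(np.arange(0,18,4.5))
W=[wt(vt,t),wt(vs,s)]
print(go([vt],[t],lambda p:BG(p),[647,318,0],[3,3,.1],ya,wts=W[:1],tag='bg1'))
print(go([vs],[s],lambda p:BG(p),[647,318,0],[3,3,.1],ya,wts=W[1:],tag='bg2'))
E
python3 f2.py
python3 - <<'E'
import cv2,numpy as np
a=cv2.imread('pics/bg1_top.png');b=cv2.imread('pics/bg2_side.png')
h=max(a.shape[0],b.shape[0]); f=lambda i:cv2.copyMakeBorder(i,0,h-i.shape[0],0,4,0)
cv2.imwrite('pics/bgx.png',cv2.resize(np.hstack([f(a),f(b)]),None,fx=.75,fy=.75))
E
```

```text
((146.15982055664062, 163.2418212890625), (156.98895263671875, 23.44875717163086), 5.19442892074585)
[[637.91953061 225.0543762   56.        ]]
[[628.50060267 418.08313167  56.        ]
 [687.1517273  415.98750059  56.        ]
 [647.38916048  30.98657303  56.        ]
 [589.24340845  36.27784709  56.        ]]
(array([6.49277993e+02, 3.18106511e+02, 1.89895422e-01]), np.float64(59.33382857725046))
(array([6.47389673e+02, 3.19758015e+02, 1.82407916e-01]), np.float64(69.8953331777632))
```

View pics/bgx.png

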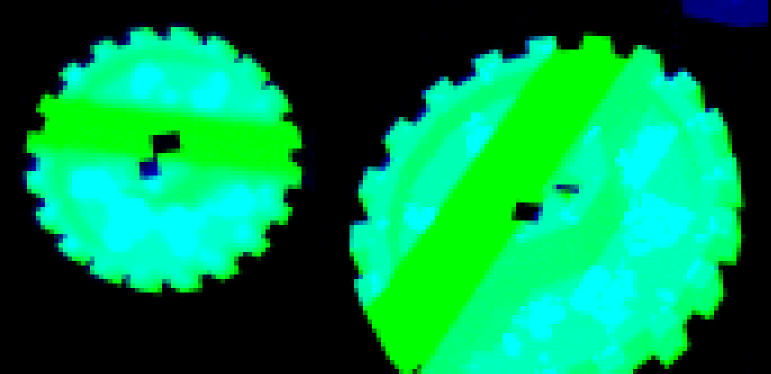

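```bash
cat > mv.py <<'E'
from h import *
from scipy.spatial.transform import Rotation as R
def rel(x,y,z,yawdeg,show=True):
    o=get_obs(); p=o['tool_pos']; Rc=R.from_euler('xyz',o['tcp_rot']); Rt=R.from_euler('xyz',[np.pi,0,np.radians(yawdeg)])
    d=Rc.inv().apply(np.array([x,y,z])-p)/400; r=(Rc.inv()*Rt).as_rotvec(); r=np.degrees(r)/30
    print('t',round(o['time'],2),'pos',p.round(1),'yaw',np.degrees(o['tcp_rot']).round(2),'g',round(o['grip_width'],1),'F',o['contact_force'].round(1))
    print('move',d.round(4).tolist(),r.round(4).tolist()); return d,r
if __name__=='__main__':
    import sys; rel(*map(float,sys.argv[1:5]))
E
python3 mv.py 580.3 327.6 243 82.7;python3 mv.py 365 -155 243 50
```

```text
t 0.1 pos [ 222.5 -475.1  243.1] yaw [-1.7992e+02 -1.0000e-02  2.5080e+01] g 91.7 F [ 0.  -0.6  0.6]
move [1.6609, -1.4384, 0.0026] [-0.0022, -0.0017, -1.9206]
t 0.1 pos [ 222.5 -475.1  243.1] yaw [-1.7992e+02 -1.0000e-02  2.5080e+01] g 91.7 F [ 0.  -0.6  0.6]
move [0.662, -0.5739, 0.0012] [-0.0025, -0.0009, -0.8306]
```

Call:
{"name": "carry_out", "arguments": {
  "moves": [0.66,-0.57,0,0,0,-0.83,0.35,0.66,-0.57,0,0,0,-0.83,0.35,0.66,-0.57,0,0,0,-0.83,0.35,0.66,-0.57,0,0,0,-0.83,0.35,0.66,-0.57,0,0,0,-0.83,0.35,0.66,-0.57,0,0,0,-0.83,0.35,0.66,-0.57,0,0,0,-0.83,0.35,0.66,-0.57,0,0,0,-0.83,0.35]
}}

```text
time: 0.9
tool_pos: [366.1, -151.6, 243.4]
tcp_rot: [-3.139, -0.002, 0.88]
contact_force: [0.1, 0.0, 0.8]
grip_width: 34.3
```

```bash
python3 mv.py 580.3 327.6 150 82.7;python3 mv.py 505 155 220 78
```

```text
t 0.9 pos [ 366.1 -151.6  243.4] yaw [-1.7987e+02 -1.3000e-01  5.0420e+01] g 34.3 F [0.1 0.  0.8]
move [1.2638, -0.3502, 0.2372] [-0.003, -0.0056, -1.0761]
t 0.9 pos [ 366.1 -151.6  243.4] yaw [-1.7987e+02 -1.3000e-01  5.0420e+01] g 34.3 F [0.1 0.  0.8]
move [0.8117, -0.2207, 0.0609] [-0.0032, -0.0054, -0.9195]
```

Call:
{"name": "carry_out", "arguments": {
  "moves": [0.81,-0.22,0.06,0,0,-0.92,0.35,0.81,-0.22,0.06,0,0,-0.92,0.35,0.81,-0.22,0.06,0,0,-0.92,0.35,0.81,-0.22,0.06,0,0,-0.92,0.35,0.81,-0.22,0.06,0,0,-0.92,0.35,0.81,-0.22,0.06,0,0,-0.92,0.35,0.81,-0.22,0.06,0,0,-0.92,0.35,0.81,-0.22,0.06,0,0,-0.92,0.35]
}}

```text
time: 1.7
tool_pos: [505.9, 157.7, 219.1]
tcp_rot: [-3.14, -0.004, 1.366]
contact_force: [0.3, -0.2, -0.2]
grip_width: 32.5
```

```bash
python3 mv.py 580.3 327.6 80 82.7
```

```text
t 1.7 pos [505.9 157.7 219.1] yaw [-179.9    -0.22   78.24] g 32.5 F [ 0.3 -0.2 -0.2]
move [0.4524, 0.0961, 0.3495] [-0.0029, -0.0076, -0.1485]
```

Call:
{"name": "carry_out", "arguments": {
  "moves": [0.452,0.096,0.2,0,-0.007,-0.148,0.35,0.452,0.096,0.2,0,-0.007,-0.148,0.35,0.452,0.096,0.2,0,-0.007,-0.148,0.35,0.452,0.096,0.2,0,-0.007,-0.148,0.35,0.452,0.096,0.35,0,-0.007,-0.148,0.35,0.452,0.096,0.35,0,-0.007,-0.148,0.35,0.452,0.096,0.35,0,-0.007,-0.148,0.35,0.452,0.096,0.35,0,-0.007,-0.148,0.35]
}}

```text
time: 2.5
tool_pos: [581.1, 326.2, 81.5]
tcp_rot: [-3.141, -0.001, 1.442]
contact_force: [0.6, 0.9, 0.0]
grip_width: 32.2
```

```bash
python3 - <<'E'
from h import *
t=capture('top')[...,::-1].copy();s=capture('side')[...,::-1].copy()
cv2.imwrite('pics/t1.png',t);cv2.imwrite('pics/s1.png',s)
a=cv2.resize(t[110:220,60:180],None,fx=3.5,fy=3.5,interpolation=2);b=cv2.resize(s[270:384,100:260],None,fx=2.2,fy=2.2,interpolation=2)
h=max(a.shape[0],b.shape[0]);f=lambda i:cv2.copyMakeBorder(i,0,h-i.shape[0],0,0,0)
cv2.imwrite('pics/m1.png',np.hstack([f(a),f(b)]))
E
python3 mv.py 580.3 327.6 25 82.7
```

```text
t 2.6 pos [581.7 326.8  82.8] yaw [ 1.7987e+02 -1.4000e-01  8.2600e+01] g 32.2 F [-0.3 -0.2  0.5]
move [0.0013, -0.004, 0.1444] [0.0042, -0.0045, -0.0032]
```

View pics/m1.png

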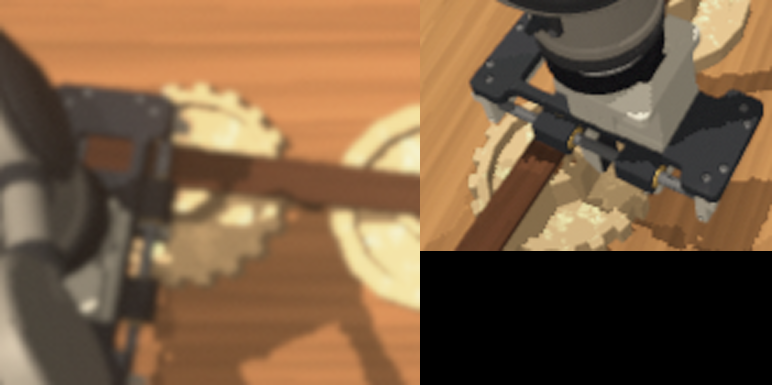

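Call:
{"name": "carry_out", "arguments": {
  "moves": [0.001,-0.004,0.06,0.004,-0.004,-0.003,0.35,0.001,-0.004,0.1,0.004,-0.004,-0.003,0.35,0.001,-0.004,0.12,0.004,-0.004,-0.003,0.35,0.001,-0.004,0.13,0.004,-0.004,-0.003,0.35,0.001,-0.004,0.143,0.004,-0.004,-0.003,0.35,0.001,-0.004,0.143,0.004,-0.004,-0.003,0.35,0.001,-0.004,0.143,0.004,-0.004,-0.003,0.0,0.001,-0.004,0.143,0.004,-0.004,-0.003,0.0]
}}

```text
time: 3.4
tool_pos: [580.6, 327.7, 26.1]
tcp_rot: [3.141, -0.001, 1.443]
contact_force: [-0.4, -0.4, 1.0]
grip_width: 20.7
```

```bash
python3 mv.py 580.3 327.6 25 82.7
```

```text
t 3.4 pos [580.6 327.7  26.1] yaw [ 1.7995e+02 -4.0000e-02  8.2700e+01] g 20.7 F [-0.4 -0.4  1. ]
move [-0.0002, -0.0007, 0.0027] [0.0017, -0.0014, -0.0001]
```

Call:
{"name": "carry_out", "arguments": {
  "moves": [0,0,0,0,0,0,0,0,0,0,0,0,0,0,-0.001,-0.04,-0.001,0,0,0,0,-0.0025,-0.1,-0.001,0,0,0,0,-0.004,-0.16,-0.001,0,0,0,0,-0.005,-0.22,-0.001,0,0,0,0,-0.0065,-0.27,-0.001,0,0,0,0,-0.0074,-0.3,0,0,0,0,0]
}}

```text
time: 4.2
tool_pos: [460.0, 340.2, 26.3]
tcp_rot: [3.141, -0.001, 1.444]
contact_force: [1.6, -0.8, 0.3]
grip_width: 14.9
```

Call:
{"name": "carry_out", "arguments": {
  "moves": [0,0,0,0,0,0,0,0,0,0,0,0,0,0,0,0,0,0,0,0,0.35,0,0,0,0,0,0,0.35,0,0,0,0,0,0,0.35,0,0,0,0,0,0,0.35,0,0,-0.06,0,0,0,0.35,0,0,-0.12,0,0,0,0.35]
}}

```text
time: 5.0
tool_pos: [459.6, 339.8, 74.1]
tcp_rot: [-3.141, 0.0, 1.444]
contact_force: [0.2, 0.1, 0.8]
grip_width: 32.3
```

```bash
python3 - <<'E'
from h import *
t=capture('top')[...,::-1].copy();s=capture('side')[...,::-1].copy()
cv2.imwrite('pics/t2.png',t);cv2.imwrite('pics/s2.png',s)
E
python3 mv.py 480 250 200 82.7
```

```text
t 5.1 pos [461.9 341.1  77.3] yaw [179.66  -0.25  82.74] g 32.1 F [ 0.2  0.4 -0.1]
move [-0.219, 0.0756, -0.3073] [0.0113, -0.0083, 0.0012]
```

View pics/t2.png

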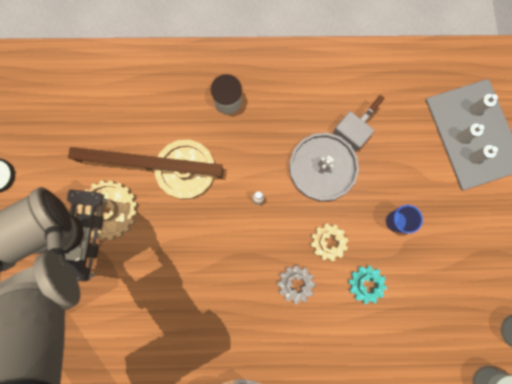

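View pics/s2.png

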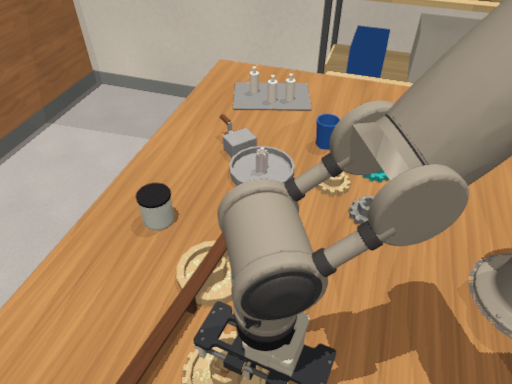

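Call:
{"name": "carry_out", "arguments": {
  "moves": [0,0,-0.12,0,0,0,0.6,-0.1,-0.1,-0.24,0,0,0,0.6,-0.5,-0.1,-0.36,0,0,0,0.6,-0.5,-0.1,-0.36,0,0,0,0.6,-0.5,-0.1,-0.36,0,0,0,0.75,-0.5,-0.1,-0.36,0,0,0,0.75,-0.5,-0.1,-0.36,0,0,0,0.75,-0.5,-0.1,-0.36,0,0,0,0.75]
}}

```text
time: 5.9
tool_pos: [396.1, 146.9, 220.1]
tcp_rot: [3.135, -0.005, 1.442]
contact_force: [0.1, 0.0, -0.1]
grip_width: 68.8
```

```bash
cat > f3.py <<'E'
from cogs import *
t=capture('top')[...,::-1].copy();s=capture('side')[...,::-1].copy()
cv2.imwrite('pics/t3.png',t);cv2.imwrite('pics/s3.png',s)
vt=V('top',(75,172,148,246))
ya=np.radians(np.arange(0,360,9))
p,c=go([vt],[t],lambda p:BG(p),[529,331,0],[3,3,.1],ya,tag='b3'); print(p,np.degrees(p[2]),c)
r=cv2.resize(t[172:246,75:148],None,fx=6,fy=6,interpolation=2)
cv2.imwrite('pics/m3.png',cv2.resize(np.hstack([r,cv2.imread('pics/b3_top.png')]),None,fx=.85,fy=.85))
E
python3 f3.py
```

```text
[528.34013245 332.17911361   1.44536037] 82.8130487984336 875.3670589495208
```

View pics/m3.png

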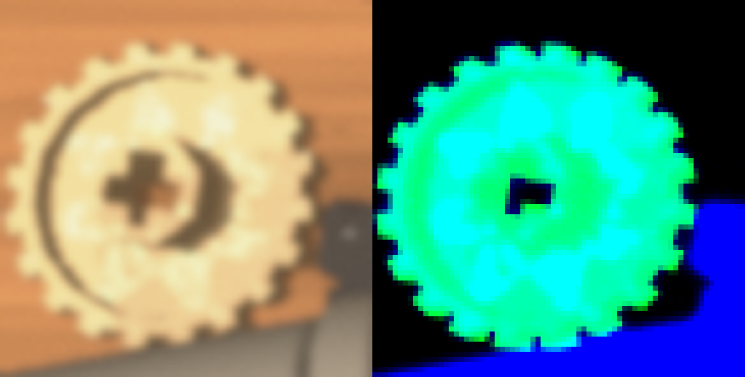

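View pics/s3.png

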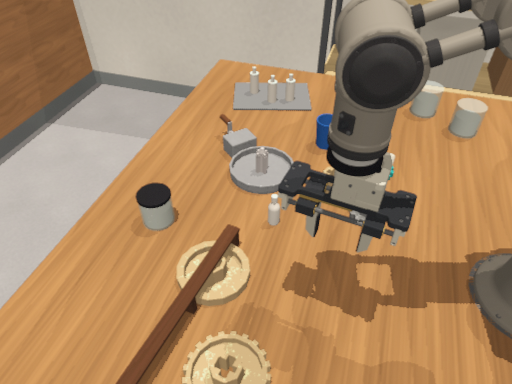

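```bash
cat > yawk.py <<'E'
from cogs import *
def rect(n,im,cx,cy,z,half=30,px=5):
    N=2*half*px
    # image of plane: rows -> x decreasing upward = +x ; cols right = -y
    ii,jj=np.mgrid[0:N,0:N]; X=cx+half-ii/px; Y=cy+half-jj/px
    uv=proj(n,np.c_[X.ravel(),Y.ravel(),np.full(X.size,z)]).astype(np.float32).reshape(N,N,2)
    return cv2.remap(im,uv[...,0],uv[...,1],cv2.INTER_CUBIC)
def boremask(yaw,dx,dy,half=30,px=5):
    N=2*half*px; b=bore(); w=T(b,[dx,dy,yaw]); m=np.zeros((N,N),np.uint8)
    cv2.fillPoly(m,[np.round(np.c_[(half-w[:,1])*px,(half-w[:,0])*px]).astype(np.int32)],1); return m
def score(g,yaws,rng=6):
    half,px=30,5; N=g.shape[0]; out=[]
    bb=T(ngon(40,23),[0,0,0])
    for y in yaws:
        best=(-9,)
        for dx in np.arange(-rng,rng+.1,1.):
            for dy in np.arange(-rng,rng+.1,1.):
                m=boremask(y,dx,dy); disc=np.zeros_like(m); cv2.circle(disc,(int((half-dy)*px),int((half-dx)*px)),int(24*px),1,-1)
                a=g[(m>0)];b=g[(disc>0)&(m==0)]; sc=(b.mean()-a.mean())/np.sqrt(a.var()+b.var()+1)
                if sc>best[0]: best=(sc,dx,dy)
        out.append((round(float(np.degrees(y)),1),)+tuple(np.round(best,2)))
    return sorted(out,key=lambda r:-r[1])
E
python3 - <<'E'
from yawk import *
t=cv2.imread('pics/t3.png');s=cv2.imread('pics/s3.png')
cx,cy=528.34,332.18;a0=1.44536
R=[rect(n,i,cx,cy,44) for n,i in(('top',t),('side',s))]
cv2.imwrite('pics/m4.png',np.hstack(R))
for r in R:
    # darkness by blue channel
    for l in score(r[...,0].astype(float),a0+np.radians(18)*np.arange(20))[:4]: print(l)
    print()
E
```

```text
(352.8, np.float64(2.32), np.float64(-1.0), np.float64(0.0))
(262.8, np.float64(1.89), np.float64(0.0), np.float64(1.0))
(82.8, np.float64(1.87), np.float64(0.0), np.float64(-1.0))
(172.8, np.float64(1.62), np.float64(1.0), np.float64(0.0))

(352.8, np.float64(2.32), np.float64(-1.0), np.float64(0.0))
(262.8, np.float64(1.73), np.float64(-1.0), np.float64(1.0))
(82.8, np.float64(1.68), np.float64(-1.0), np.float64(0.0))
(172.8, np.float64(1.44), np.float64(0.0), np.float64(0.0))
```

View pics/m4.png

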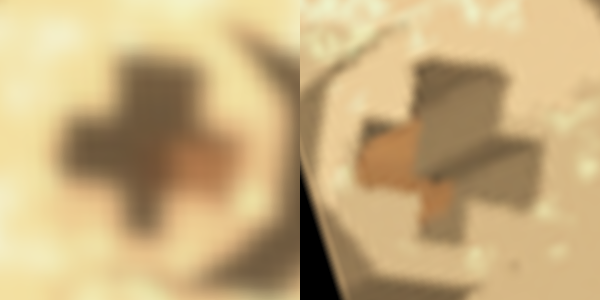

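```bash
python3 mv.py 527.8 332.2 90 82.8
```

```text
t 6.0 pos [396.  147.9 219.5] yaw [179.71  -0.25  82.76] g 68.6 F [ 0.  -0.4 -0.3]
move [0.4973, 0.2672, 0.3273] [0.0095, -0.0084, -0.0015]
```

Call:
{"name": "carry_out", "arguments": {
  "moves": [0.497,0.267,0.15,0.009,-0.008,-0.001,0.75,0.497,0.267,0.15,0.009,-0.008,-0.001,0.75,0.497,0.267,0.15,0.009,-0.008,-0.001,0.75,0.497,0.267,0.15,0.009,-0.008,-0.001,0.75,0.497,0.267,0.33,0.009,-0.008,-0.001,0.75,0.497,0.267,0.33,0.009,-0.008,-0.001,0.75,0.497,0.267,0.33,0.009,-0.008,-0.001,0.75,0.497,0.267,0.33,0.009,-0.008,-0.001,0.75]
}}

```text
time: 6.8
tool_pos: [526.7, 332.8, 87.8]
tcp_rot: [-3.139, 0.001, 1.447]
contact_force: [-0.2, 0.0, 1.1]
grip_width: 69.1
```

```bash
python3 mv.py 527.8 332.2 30 82.8
```

```text
t 6.8 pos [526.7 332.8  87.8] yaw [-1.7988e+02  7.0000e-02  8.2880e+01] g 69.1 F [-0.2  0.   1.1]
move [-0.001, 0.0031, 0.1446] [-0.0041, 0.0025, 0.0027]
```

Call:
{"name": "carry_out", "arguments": {
  "moves": [0,0.002,0.08,-0.004,0.002,0.002,0.75,0,0.002,0.12,-0.004,0.002,0.002,0.75,0,0.002,0.144,-0.004,0.002,0.002,0.75,0,0.002,0.144,-0.004,0.002,0.002,0.75,0,0.002,0.144,-0.004,0.002,0.002,0.5,0,0.002,0.144,-0.004,0.002,0.002,0.4,0,0.002,0.144,-0.004,0.002,0.002,0.4,0,0.002,0.144,-0.004,0.002,0.002,0.4]
}}

```text
time: 7.6
tool_pos: [528.1, 332.9, 31.7]
tcp_rot: [3.14, -0.001, 1.445]
contact_force: [-0.2, -0.3, 6.9]
grip_width: 51.8
```

```bash
python3 mv.py 527.8 332.2 150 82.8
```

```text
t 7.6 pos [528.1 332.9  31.7] yaw [ 1.7989e+02 -5.0000e-02  8.2820e+01] g 51.8 F [-0.2 -0.3  6.9]
move [-0.0016, -0.0001, -0.2958] [0.0035, -0.0017, 0.0006]
```

Call:
{"name": "carry_out", "arguments": {
  "moves": [0,0,-0.03,0,0,0,0.3,0,0,-0.12,0,0,0,0.3,0,0,-0.24,0,0,0,0.3,-0.1,0.02,-0.32,0,0,0.1,0.3,-0.22,0.05,-0.32,0,0,0.25,0.3,-0.34,0.08,-0.32,0,0,0.45,0.3,-0.45,0.11,-0.32,0,0,0.6,0.3,-0.5,0.12,-0.32,0,0,0.7,0.3]
}}

```text
time: 8.4
tool_pos: [550.8, 124.7, 160.4]
tcp_rot: [3.139, -0.001, 1.073]
contact_force: [-0.9, 0.2, -2.0]
grip_width: 51.8
```

```bash
python3 mv.py 633.5 -216.4 160 49.2
```

```text
t 8.4 pos [550.8 124.7 160.4] yaw [ 1.7986e+02 -6.0000e-02  6.1490e+01] g 51.8 F [-0.9  0.2 -2. ]
move [-0.6507, 0.5887, 0.0019] [0.0045, -0.0024, 0.4097]
```

Call:
{"name": "carry_out", "arguments": {
  "moves": [-0.07,0.06,0,0,0,0.05,0.3,-0.15,0.135,0,0.004,-0.002,0.1,0.3,-0.24,0.217,0,0.004,-0.002,0.2,0.3,-0.33,0.3,0,0.004,-0.002,0.3,0.3,-0.42,0.38,0,0.004,-0.002,0.4,0.3,-0.51,0.46,0,0.004,-0.002,0.41,0.3,-0.59,0.534,0,0.004,-0.002,0.41,0.3,-0.65,0.589,0,0.004,-0.002,0.41,0.3]
}}

```text
time: 9.2
tool_pos: [633.7, -219.2, 161.3]
tcp_rot: [3.141, -0.0, 0.857]
contact_force: [0.2, 0.5, -1.6]
grip_width: 51.8
```

```bash
python3 mv.py 633.5 -216.4 125 49.2; python3 - <<'E'
from h import *
t=capture('top')[...,::-1].copy();s=capture('side')[...,::-1].copy()
cv2.imwrite('pics/t5.png',t);cv2.imwrite('pics/s5.png',s)
a=cv2.resize(t[90:240,250:420],None,fx=2.2,fy=2.2,interpolation=2);b=cv2.resize(s[90:240,180:350],None,fx=2.2,fy=2.2,interpolation=2)
cv2.imwrite('pics/m5.png',np.hstack([a,b]))
E
```

```text
t 9.2 pos [ 633.7 -219.2  161.3] yaw [179.95  -0.    49.09] g 51.8 F [ 0.2  0.5 -1.6]
move [0.0049, -0.0052, 0.0908] [0.0018, -0.0001, -0.0036]
```

View pics/m5.png

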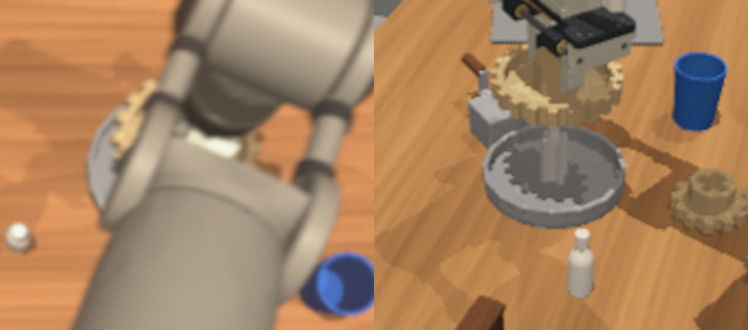

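```bash
python3 mv.py 633.8 -216 122 49.2
```

```text
t 9.3 pos [ 633.7 -221.1  160.8] yaw [1.7989e+02 3.0000e-02 4.8920e+01] g 51.7 F [ 0.2 -0.1 -0.2]
move [0.0097, -0.0085, 0.097] [0.0037, 0.0011, -0.0094]
```

Call:
{"name": "carry_out", "arguments": {
  "moves": [0.01,-0.0085,0.03,0.003,0,-0.009,0.3,0.01,-0.0085,0.06,0.003,0,-0.009,0.3,0.01,-0.0085,0.09,0.003,0,-0.009,0.3,0.01,-0.0085,0.097,0.003,0,-0.009,0.3,0.01,-0.0085,0.097,0.003,0,-0.009,0.3,0.01,-0.0085,0.097,0.003,0,-0.009,0.3,0.01,-0.0085,0.097,0.003,0,-0.009,0.3,0.01,-0.0085,0.097,0.003,0,-0.009,0.3]
}}

```text
time: 10.1
tool_pos: [634.1, -216.0, 122.7]
tcp_rot: [3.14, 0.0, 0.859]
contact_force: [0.9, 0.7, -1.7]
grip_width: 51.6
```

```bash
for i in 1 2; do python3 mv.py 633.8 -216 122 49.2; done; python3 - <<'E'
from h import *
t=capture('top')[...,::-1].copy();s=capture('side')[...,::-1].copy()
cv2.imwrite('pics/t6.png',t);cv2.imwrite('pics/s6.png',s)
cv2.imwrite('pics/m6.png',cv2.resize(s[90:220,190:330],None,fx=5,fy=5,interpolation=2)[:600])
E
python3 mv.py 633.8 -216 122 49.2
```

```text
t 10.1 pos [ 634.1 -216.   122.7] yaw [1.7992e+02 1.0000e-02 4.9190e+01] g 51.6 F [ 0.9  0.7 -1.7]
move [-0.0006, -0.0006, 0.0016] [0.0028, 0.0005, -0.0002]
t 10.1 pos [ 634.1 -216.   122.7] yaw [1.7992e+02 1.0000e-02 4.9190e+01] g 51.6 F [ 0.9  0.7 -1.7]
move [-0.0006, -0.0006, 0.0016] [0.0028, 0.0005, -0.0002]
t 10.2 pos [ 634.  -216.   122.4] yaw [1.7994e+02 2.0000e-02 4.9190e+01] g 52.0 F [ 0.5  0.5 -1.9]
move [-0.0003, -0.0004, 0.0011] [0.0021, 0.0008, -0.0004]
```

View pics/m6.png

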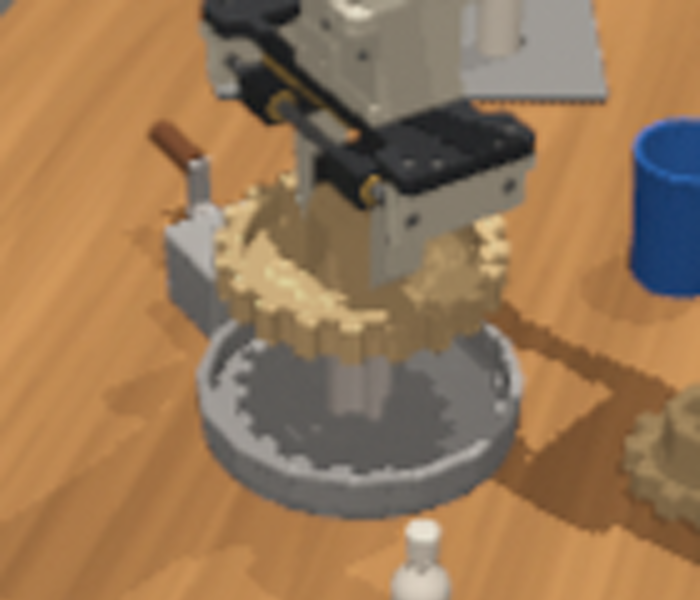

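```bash
cat > f6.py <<'E'
from cogs import *
import sys
def held(im,z,x0,y0,yaw,model=BG,roi=(225,115,300,168),tag='h6'):
    v=V('side',roi); c=v.crop(im).astype(float); r=c[...,0]/np.maximum(c[...,2],1); mx=c.max(-1)
    sat=1-c.min(-1)/np.maximum(mx,1)
    cream=np.clip((r-.45)/.2,0,1)
    grey=(r>.80)
    cr=np.where(grey,0,cream)
    # ignore upper part where gripper is (hand region): everything above line & boss area
    w=np.ones_like(cr); 
    dark=((mx<90)&(r>.5)); w[cv2.dilate(dark.astype(np.uint8),np.ones((3,3)))>0]=0
    full=lambda p:([(gear(20,75,68,11),0,22)],p[:3],())
    # only use pixels below rim's line: near/lower/side edges
    q=v.pr(np.array([[x0,y0,z+22.]]))[0]; yy,xx=np.mgrid[0:cr.shape[0],0:cr.shape[1]]
    w[yy<q[1]-4]=0
    w[((xx-q[0])**2/20**2+(yy-q[1])**2/10**2)<1]=0
    p,f=fit([v],[cr],[w],full,[x0,y0,yaw],[3,3,.05],base=z)
    m=v.render(full(p)[0],p,z); d=np.stack([cr*w,m*w,0*m],-1)*255
    cv2.imwrite(f'pics/{tag}.png',cv2.resize(d.astype(np.uint8),None,fx=8,fy=8,interpolation=0))
    return p,f
if __name__=='__main__':
    s=cv2.imread('pics/s6.png')
    for z in(90,91.5):
        p,f=held(s,z,634,-216,np.radians(-40.8)); print(z,p,np.degrees(p[2]),f)
E
python3 f6.py
```

```text
90 [ 633.92000191 -217.18991648   -0.70753283] -40.538644935902255 157.18051143696553
91.5 [ 633.39129346 -215.89331267   -0.70598266] -40.44982697423463 158.17315586194582
```

View pics/h6.png

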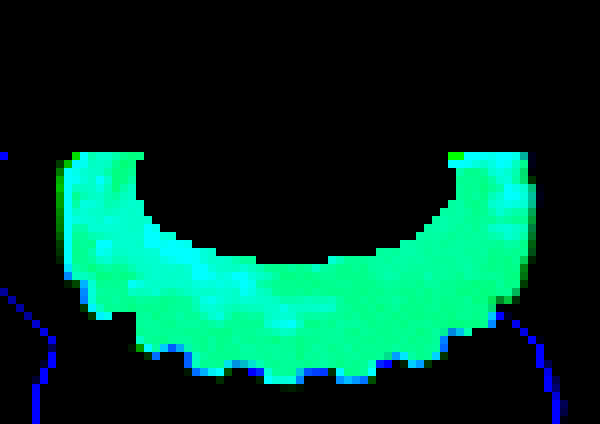

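```bash
python3 mv.py 633.3 -216.2 106 49.2
```

```text
t 10.2 pos [ 634.  -216.   122.4] yaw [1.7994e+02 2.0000e-02 4.9190e+01] g 52.0 F [ 0.5  0.5 -1.9]
move [-0.0015, -0.0011, 0.0411] [0.0021, 0.0008, -0.0004]
```

Call:
{"name": "carry_out", "arguments": {
  "moves": [-0.0015,-0.001,0.005,0.002,0,0,0.3,-0.0015,-0.001,0.011,0.002,0,0,0.3,-0.0015,-0.001,0.017,0.002,0,0,0.3,-0.0015,-0.001,0.023,0.002,0,0,0.3,-0.0015,-0.001,0.029,0.002,0,0,0.3,-0.0015,-0.001,0.035,0.002,0,0,0.3,-0.0015,-0.001,0.041,0.002,0,0,0.3,-0.0015,-0.001,0.041,0.002,0,0,0.3]
}}

```text
time: 11.0
tool_pos: [633.1, -216.1, 105.5]
tcp_rot: [-3.141, 0.001, 0.858]
contact_force: [-0.1, 0.7, -1.5]
grip_width: 52.0
```

```bash
python3 mv.py 633.3 -216.2 96 49.2
```

```text
t 11.0 pos [ 633.1 -216.1  105.5] yaw [-1.7996e+02  3.0000e-02  4.9190e+01] g 52.0 F [-0.1  0.7 -1.5]
move [0.0001, 0.0005, 0.0238] [-0.0014, 0.0012, -0.0004]
```

Call:
{"name": "carry_out", "arguments": {
  "moves": [0,0,0.003,0,0,0,0.3,0,0,0.006,0,0,0,0.3,0,0,0.009,0,0,0,0.3,0,0,0.012,0,0,0,0.3,0,0,0.015,0,0,0,0.3,0,0,0.018,0,0,0,0.3,0,0,0.021,0,0,0,0.3,0,0,0.021,0,0,0,0.3]
}}

```text
time: 11.8
tool_pos: [633.0, -216.1, 96.9]
tcp_rot: [-3.14, 0.001, 0.858]
contact_force: [0.1, -0.4, -1.7]
grip_width: 52.1
```

```bash
python3 mv.py 633.3 -216.2 90 49.2
```

```text
t 11.8 pos [ 633.  -216.1   96.9] yaw [-1.7993e+02  4.0000e-02  4.9190e+01] g 52.1 F [ 0.1 -0.4 -1.7]
move [0.0002, 0.0008, 0.0172] [-0.0022, 0.0014, -0.0004]
```

Past the spline tops without contact; continue down.

Call:
{"name": "carry_out", "arguments": {
  "moves": [0,0,0.004,-0.002,0,0,0.3,0,0,0.008,-0.002,0,0,0.3,0,0,0.012,-0.002,0,0,0.3,0,0,0.016,-0.002,0,0,0.3,0,0,0.02,-0.002,0,0,0.3,0,0,0.025,-0.002,0,0,0.3,0,0,0.03,-0.002,0,0,0.3,0,0,0.03,-0.002,0,0,0.3]
}}

```text
time: 12.6
tool_pos: [632.9, -215.9, 84.5]
tcp_rot: [-3.141, 0.001, 0.859]
contact_force: [0.5, 0.9, -0.9]
grip_width: 51.5
```

```bash
python3 mv.py 633.3 -216.2 42 49.2;python3 - <<'E'
from h import *
s=capture('side')[...,::-1].copy()
cv2.imwrite('pics/s7.png',s)
cv2.imwrite('pics/m7.png',cv2.resize(s[90:210,190:330],None,fx=5,fy=5,interpolation=2))
E
```

```text
t 12.6 pos [ 632.9 -215.9   84.5] yaw [-1.7996e+02  4.0000e-02  4.9190e+01] g 51.5 F [ 0.5  0.9 -0.9]
move [0.0003, 0.0013, 0.1062] [-0.0013, 0.0015, -0.0004]
```

View pics/m7.png

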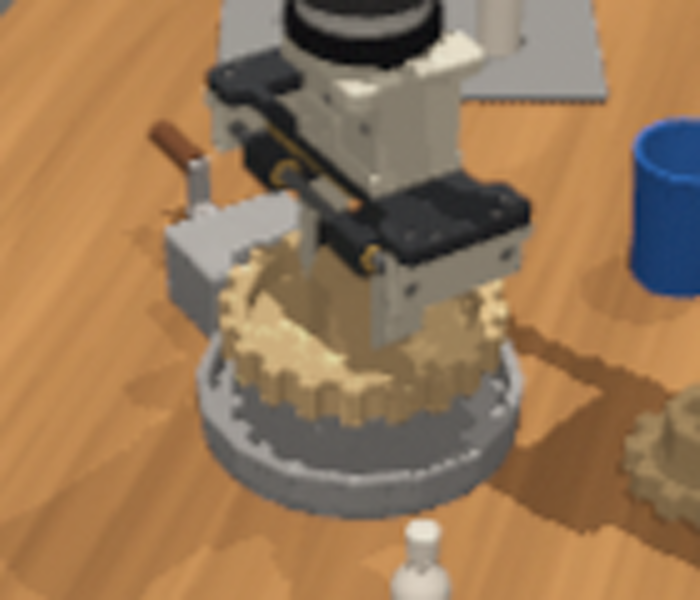

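Call:
{"name": "carry_out", "arguments": {
  "moves": [0,0,0.013,0,0,0,0.3,0,0,0.026,0,0,0,0.3,0,0,0.039,0,0,0,0.3,0,0,0.052,0,0,0,0.3,0,0,0.065,0,0,0,0.3,0,0,0.078,0,0,0,0.3,0,0,0.09,0,0,0,0.3,0,0,0.1,0,0,0,0.3]
}}

```text
time: 13.45
tool_pos: [632.8, -215.9, 44.1]
tcp_rot: [-3.141, 0.001, 0.858]
contact_force: [0.2, -0.2, -1.0]
grip_width: 51.8
```

```bash
python3 mv.py 633.3 -216.2 39.5 49.2
```

```text
t 13.45 pos [ 632.8 -215.9   44.1] yaw [-1.7996e+02  4.0000e-02  4.9190e+01] g 51.8 F [ 0.2 -0.2 -1. ]
move [0.0002, 0.0014, 0.0116] [-0.0014, 0.0014, -0.0004]
```

Call:
{"name": "carry_out", "arguments": {
  "moves": [0,0,0.004,0,0,0,0.3,0,0,0.008,0,0,0,0.3,0,0,0.012,0,0,0,0.3,0,0,0.012,0,0,0,0.3,0,0,0.012,0,0,0,0.75,0,0,0.012,0,0,0,0.75,0,0,0.012,0,0,0,0.75,0,0,0.012,0,0,0,0.75]
}}

```text
time: 14.25
tool_pos: [632.8, -216.0, 39.4]
tcp_rot: [-3.141, 0.001, 0.858]
contact_force: [0.0, 0.1, 0.8]
grip_width: 68.5
```

Call:
{"name": "carry_out", "arguments": {
  "moves": [0,0,0,0,0,0,0.75,0,0,-0.08,0,0,0,0.75,0,0,-0.18,0,0,0,0.75,0,0,-0.28,0,0,0,0.75,0,0,-0.38,0,0,0,0.75,-0.15,-0.15,-0.45,0,0,0,0.75,-0.25,-0.25,-0.45,0,0,0,0.75,-0.25,-0.25,-0.45,0,0,0,0.75]
}}

```text
time: 15.05
tool_pos: [490.1, -226.2, 220.2]
tcp_rot: [3.141, 0.001, 0.859]
contact_force: [-0.6, -0.3, -0.3]
grip_width: 68.8
```

```bash
python3 mv.py 442.9 -225.1 100 68; python3 - <<'E'
from h import *
t=capture('top')[...,::-1].copy();s=capture('side')[...,::-1].copy()
cv2.imwrite('pics/t8.png',t);cv2.imwrite('pics/s8.png',s)
a=cv2.resize(t[90:290,250:420],None,fx=2.2,fy=2.2,interpolation=2);b=cv2.resize(s[90:290,190:360],None,fx=2.2,fy=2.2,interpolation=2)
cv2.imwrite('pics/m8.png',np.hstack([a,b]))
E
```

```text
t 15.05 pos [ 490.1 -226.2  220.2] yaw [1.7997e+02 5.0000e-02 4.9210e+01] g 68.8 F [-0.6 -0.3 -0.3]
move [-0.0748, -0.0913, 0.3005] [0.0006, 0.0019, -0.6263]
```

View pics/m8.png

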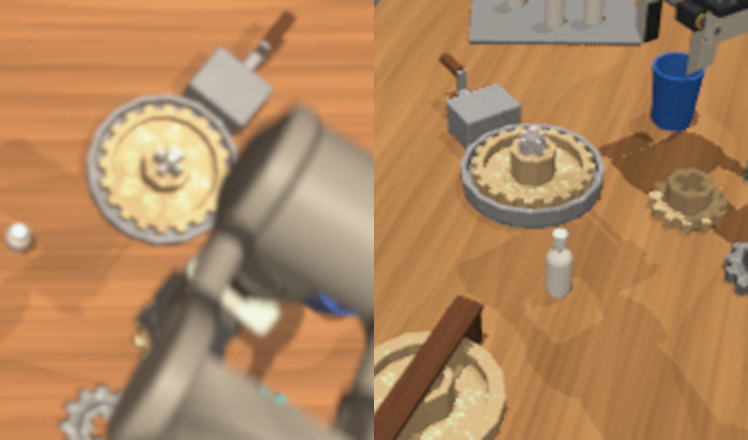

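```bash
python3 mv.py 442 -225 90 23.1
```

```text
t 15.15 pos [ 487.4 -226.   220.4] yaw [-1.7985e+02  1.1000e-01  4.9060e+01] g 68.8 F [ 0.2  0.5 -0.5]
move [-0.0719, -0.0865, 0.3264] [-0.0041, 0.0049, 0.8655]
```

Call:
{"name": "carry_out", "arguments": {
  "moves": [-0.072,-0.0865,0.1,-0.004,0.005,0.2,0.75,-0.072,-0.0865,0.2,-0.004,0.005,0.45,0.75,-0.072,-0.0865,0.25,-0.004,0.005,0.7,0.75,-0.072,-0.0865,0.29,-0.004,0.005,0.865,0.75,-0.072,-0.0865,0.326,-0.004,0.005,0.865,0.75,-0.072,-0.0865,0.326,-0.004,0.005,0.865,0.75,-0.072,-0.0865,0.326,-0.004,0.005,0.865,0.75,-0.072,-0.0865,0.326,-0.004,0.005,0.865,0.75]
}}

```text
time: 15.95
tool_pos: [442.7, -225.4, 91.0]
tcp_rot: [3.14, -0.001, 0.404]
contact_force: [-0.4, -0.5, -0.2]
grip_width: 68.5
```

```bash
python3 mv.py 442 -225 35.5 23.1;python3 - <<'E'
from h import *
s=capture('side')[...,::-1].copy()
cv2.imwrite('pics/s9.png',s)
cv2.imwrite('pics/m9.png',cv2.resize(s[90:230,260:430],None,fx=4,fy=4,interpolation=2))
E
```

```text
t 15.95 pos [ 442.7 -225.4   91. ] yaw [ 1.7992e+02 -6.0000e-02  2.3140e+01] g 68.5 F [-0.4 -0.5 -0.2]
move [-0.0013, -0.0017, 0.1387] [0.0027, -0.0019, 0.0012]
```

View pics/m9.png

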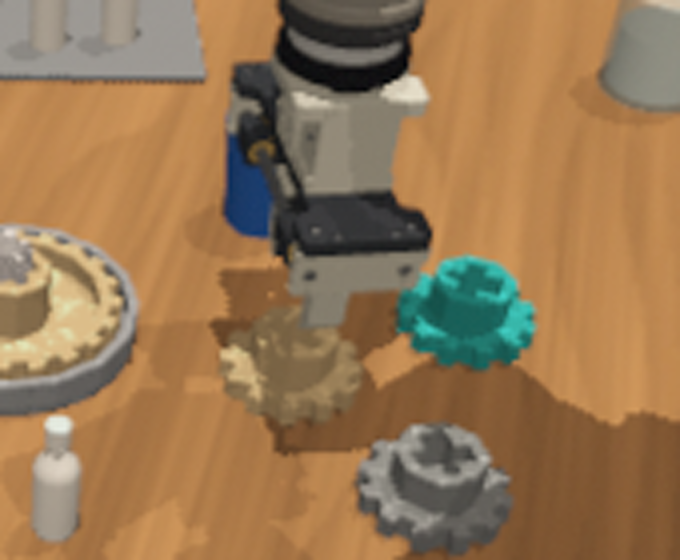

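Call:
{"name": "carry_out", "arguments": {
  "moves": [-0.001,-0.001,0.06,0.002,-0.002,0.001,0.75,-0.001,-0.001,0.1,0.002,-0.002,0.001,0.75,-0.001,-0.001,0.13,0.002,-0.002,0.001,0.75,-0.001,-0.001,0.138,0.002,-0.002,0.001,0.75,-0.001,-0.001,0.138,0.002,-0.002,0.001,0.6,-0.001,-0.001,0.138,0.002,-0.002,0.001,0.4,-0.001,-0.001,0.138,0.002,-0.002,0.001,0.3,-0.001,-0.001,0.138,0.002,-0.002,0.001,0.3]
}}

```text
time: 16.8
tool_pos: [442.6, -225.5, 36.5]
tcp_rot: [3.14, -0.001, 0.403]
contact_force: [0.4, 0.7, 2.9]
grip_width: 52.1
```

```bash
python3 mv.py 632.8 -215.9 175 94.2
```

```text
t 16.8 pos [ 442.6 -225.5   36.5] yaw [ 1.799e+02 -5.000e-02  2.311e+01] g 52.1 F [0.4 0.7 2.9]
move [0.447, 0.1651, -0.3455] [0.0038, 0.0007, -2.3698]
```

Call:
{"name": "carry_out", "arguments": {
  "moves": [0,0,-0.03,0,0,0,0.3,0,0,-0.12,0,0,0,0.3,0,0,-0.22,0,0,-0.1,0.3,0,0,-0.32,0,0,-0.25,0.3,0,0,-0.37,0,0,-0.45,0.3,0.03,0.01,-0.37,0,0,-0.65,0.3,0.08,0.03,-0.37,0,0,-0.8,0.3,0.1,0.04,-0.37,0,0,-0.9,0.3]
}}

```text
time: 17.6
tool_pos: [486.7, -224.2, 185.9]
tcp_rot: [3.138, -0.0, 0.878]
contact_force: [-0.7, 0.6, -0.5]
grip_width: 52.0
```

```bash
python3 mv.py 632.8 -215.9 175 94.2
```

```text
t 17.6 pos [ 486.7 -224.2  185.9] yaw [ 1.7978e+02 -2.0000e-02  5.0290e+01] g 52.0 F [-0.7  0.6 -0.5]
move [0.2494, 0.2676, 0.0284] [0.0073, 0.0021, -1.4638]
```

Call:
{"name": "carry_out", "arguments": {
  "moves": [0.03,0.03,0,0,0,-0.1,0.3,0.07,0.075,0,0.007,0.002,-0.25,0.3,0.11,0.12,0,0.007,0.002,-0.4,0.3,0.15,0.16,0,0.007,0.002,-0.6,0.3,0.19,0.2,0,0.007,0.002,-0.8,0.3,0.22,0.24,0,0.007,0.002,-0.95,0.3,0.25,0.267,0,0.007,0.002,-1,0.3,0.25,0.267,0,0.007,0.002,-1,0.3]
}}

```text
time: 18.4
tool_pos: [633.8, -214.9, 186.6]
tcp_rot: [3.141, -0.001, 1.403]
contact_force: [-0.4, 0.6, -1.8]
grip_width: 52.1
```

```bash
python3 mv.py 632.8 -215.9 130 94.2
```

```text
t 18.4 pos [ 633.8 -214.9  186.6] yaw [ 1.7995e+02 -3.0000e-02  8.0370e+01] g 52.1 F [-0.4  0.6 -1.8]
move [-0.0029, -0.0022, 0.1415] [0.0018, -0.0009, -0.4611]
```

Call:
{"name": "carry_out", "arguments": {
  "moves": [-0.003,-0.003,0.03,0.002,-0.001,-0.15,0.3,-0.004,-0.003,0.06,0.002,-0.001,-0.3,0.3,-0.004,-0.003,0.09,0.002,-0.001,-0.46,0.3,-0.004,-0.003,0.12,0.002,-0.001,-0.46,0.3,-0.004,-0.003,0.141,0.002,-0.001,-0.46,0.3,-0.004,-0.003,0.141,0.002,-0.001,-0.46,0.3,-0.004,-0.003,0.141,0.002,-0.001,-0.46,0.3,-0.004,-0.003,0.141,0.002,-0.001,-0.46,0.3]
}}

```text
time: 19.2
tool_pos: [632.7, -216.5, 131.0]
tcp_rot: [3.141, 0.001, 1.643]
contact_force: [-0.3, -0.7, -1.2]
grip_width: 51.8
```

```bash
python3 mv.py 632.7 -216.5 112 94.2;python3 - <<'E'
from h import *
s=capture('side')[...,::-1].copy()
cv2.imwrite('pics/s10.png',s)
cv2.imwrite('pics/m10.png',cv2.resize(s[90:210,190:330],None,fx=5,fy=5,interpolation=2))
E
```

```text
t 19.2 pos [ 632.7 -216.5  131. ] yaw [1.7994e+02 4.0000e-02 9.4130e+01] g 51.8 F [-0.3 -0.7 -1.2]
move [-0.0, -0.0002, 0.0475] [0.0019, 0.0014, -0.0024]
```

View pics/m10.png

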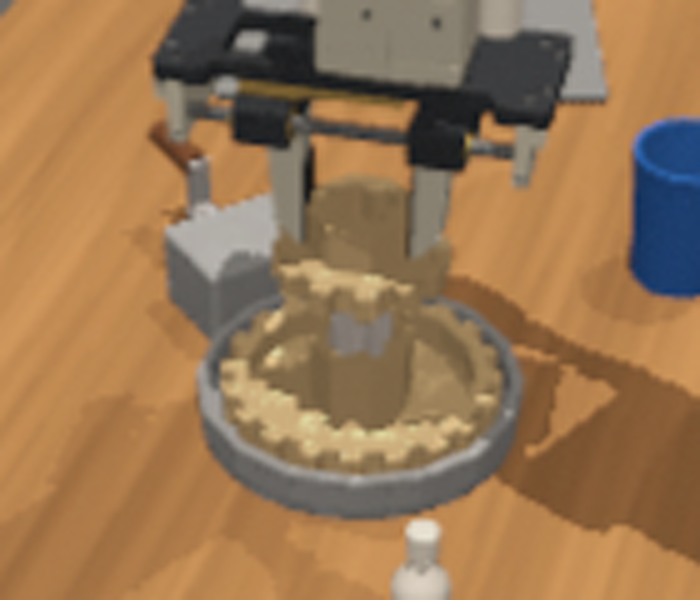

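Call:
{"name": "carry_out", "arguments": {
  "moves": [0,0,0.008,0.002,0.001,-0.002,0.3,0,0,0.016,0.002,0.001,-0.002,0.3,0,0,0.024,0.002,0.001,-0.002,0.3,0,0,0.03,0.002,0.001,-0.002,0.3,0,0,0.036,0.002,0.001,-0.002,0.3,0,0,0.042,0.002,0.001,-0.002,0.3,0,0,0.048,0.002,0.001,-0.002,0.3,0,0,0.048,0.002,0.001,-0.002,0.3]
}}

```text
time: 20.05
tool_pos: [632.6, -216.4, 111.3]
tcp_rot: [-3.141, -0.0, 1.644]
contact_force: [-0.7, -0.1, -2.0]
grip_width: 51.7
```

```bash
python3 mv.py 632.7 -216.5 102 94.2
```

```text
t 20.05 pos [ 632.6 -216.4  111.3] yaw [-1.7996e+02 -1.0000e-02  9.4200e+01] g 51.7 F [-0.7 -0.1 -2. ]
move [-0.0004, 0.0003, 0.0233] [-0.0012, -0.0003, -0.0001]
```

Call:
{"name": "carry_out", "arguments": {
  "moves": [0,0,0.003,0,0,0,0.3,0,0,0.006,0,0,0,0.3,0,0,0.009,0,0,0,0.3,0,0,0.012,0,0,0,0.3,0,0,0.015,0,0,0,0.3,0,0,0.018,0,0,0,0.3,0,0,0.021,0,0,0,0.3,0,0,0.023,0,0,0,0.3]
}}

```text
time: 20.85
tool_pos: [632.5, -216.4, 102.0]
tcp_rot: [-3.141, -0.0, 1.644]
contact_force: [-0.2, -0.4, -1.3]
grip_width: 51.9
```

```bash
python3 mv.py 632.7 -216.5 89 94.2
```

```text
t 20.85 pos [ 632.5 -216.4  102. ] yaw [-1.7996e+02 -1.0000e-02  9.4200e+01] g 51.9 F [-0.2 -0.4 -1.3]
move [-0.0004, 0.0004, 0.0324] [-0.0014, -0.0005, -0.0001]
```

Call:
{"name": "carry_out", "arguments": {
  "moves": [0,0,0.005,0,0,0,0.3,0,0,0.01,0,0,0,0.3,0,0,0.015,0,0,0,0.3,0,0,0.02,0,0,0,0.3,0,0,0.025,0,0,0,0.3,0,0,0.029,0,0,0,0.3,0,0,0.033,0,0,0,0.3,0,0,0.033,0,0,0,0.3]
}}

```text
time: 21.65
tool_pos: [632.6, -216.4, 88.8]
tcp_rot: [-3.141, -0.0, 1.644]
contact_force: [-0.4, 0.1, -0.9]
grip_width: 51.9
```

```bash
python3 mv.py 632.7 -216.5 88.3 94.2
```

```text
t 21.65 pos [ 632.6 -216.4   88.8] yaw [-1.7997e+02 -1.0000e-02  9.4200e+01] g 51.9 F [-0.4  0.1 -0.9]
move [-0.0003, 0.0002, 0.0012] [-0.0011, -0.0003, 0.0]
```

Call:
{"name": "carry_out", "arguments": {
  "moves": [0,0,0.001,0,0,0,0.3,0,0,0.001,0,0,0,0.3,0,0,0.001,0,0,0,0.75,0,0,0.001,0,0,0,0.75,0,0,0.001,0,0,0,0.75,0,0,0.001,0,0,0,0.75,0,0,-0.04,0,0,0,0.75,0,0,-0.1,0,0,0,0.75]
}}

```text
time: 22.45
tool_pos: [631.7, -216.0, 127.5]
tcp_rot: [-3.138, -0.002, 1.644]
contact_force: [-0.2, 0.3, 0.1]
grip_width: 68.6
```

Call:
{"name": "carry_out", "arguments": {
  "moves": [0,0,-0.1,0,0,0,0.75,0,0,-0.2,0,0,0,0.75,0,0,-0.25,0,0,0,0.75,0,-0.12,-0.25,0,0,0,0.75,0,-0.24,-0.25,0,0,0,0.75,0,-0.36,-0.25,0,0,0,0.75,0,-0.46,-0.25,0,0,0,0.75,0,-0.46,-0.25,0,0,0,0.75]
}}

```text
time: 23.25
tool_pos: [444.4, -229.2, 228.5]
tcp_rot: [-3.135, -0.003, 1.642]
contact_force: [0.4, -1.0, -0.4]
grip_width: 68.8
```

Call:
{"name": "carry_out", "arguments": {
  "moves": [0.12,0,0,0,0,0,0.75,0.24,0,0,0,0,0,0.75,0.36,0,0,0,0,0,0.75,0.48,0,0,0,0,0,0.75,0.5,0,0,0,0,0,0.75,0.5,0,0,0,0,0,0.75,0.5,0,0,0,0,0,0.75,0.5,0,0,0,0,0,0.75]
}}

```text
time: 24.05
tool_pos: [430.7, -31.0, 229.0]
tcp_rot: [-3.136, -0.003, 1.64]
contact_force: [0.2, 0.2, 0.1]
grip_width: 68.8
```

```bash
cat > f9.py <<'E'
from yawk import *
from f6 import held
t=capture('top')[...,::-1].copy();s=capture('side')[...,::-1].copy()
cv2.imwrite('pics/t11.png',t);cv2.imwrite('pics/s11.png',s)
a=cv2.resize(t[90:240,270:400],None,fx=2.8,fy=2.8,interpolation=2);b=cv2.resize(s[90:240,190:320],None,fx=2.8,fy=2.8,interpolation=2)
cv2.imwrite('pics/m11.png',np.hstack([a,b]))
print(get_obs()['tool_pos'],get_obs()['contact_force'])
E
python3 f9.py
```

```text
[430.48675646 -30.90998833 228.94343668] [-0.69119135  0.30617374 -0.12155345]
```

View pics/m11.png

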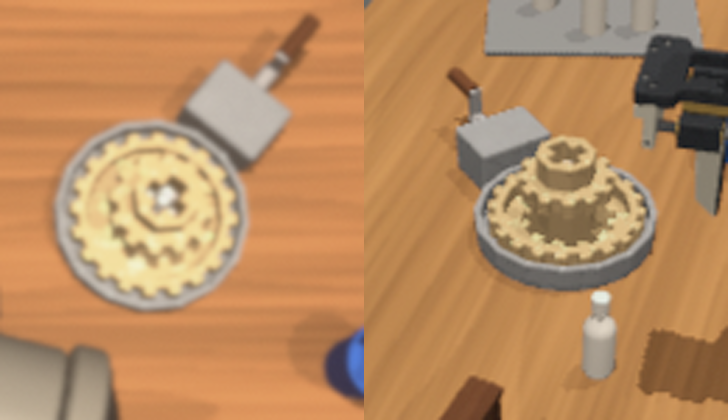

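View pics/t11.png

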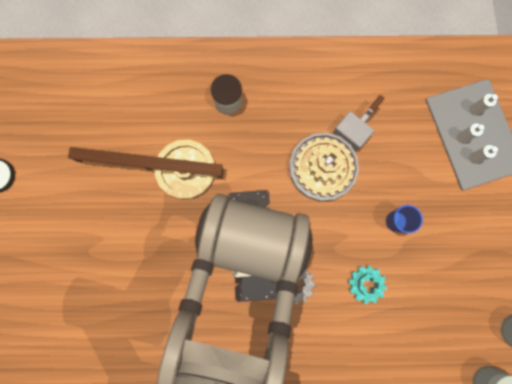

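```bash
python3 - <<'E'
from yawk import *
t=cv2.imread('pics/t11.png');s=cv2.imread('pics/s11.png')
for n,im in(('top',t),('side',s)):
    for z in (84,92,100):
        # boss outline bore score
        r=rect(n,im,633.4,-216.4,z); g=r[...,0].astype(float)
        print(n,z,score(g,np.radians(-40.8)+np.radians([-8,-4,0,4,8]),rng=7)[:2])
E
```

```text
top 84 [(-44.8, np.float64(0.38), np.float64(3.0), np.float64(-3.0)), (-40.8, np.float64(0.38), np.float64(3.0), np.float64(-3.0))]
top 92 [(-44.8, np.float64(0.38), np.float64(2.0), np.float64(-1.0)), (-40.8, np.float64(0.38), np.float64(1.0), np.float64(-2.0))]
top 100 [(-44.8, np.float64(0.4), np.float64(0.0), np.float64(0.0)), (-40.8, np.float64(0.39), np.float64(0.0), np.float64(0.0))]
side 84 [(-36.8, np.float64(1.5), np.float64(1.0), np.float64(-7.0)), (-40.8, np.float64(1.49), np.float64(1.0), np.float64(-7.0))]
side 92 [(-36.8, np.float64(2.36), np.float64(-2.0), np.float64(1.0)), (-40.8, np.float64(2.29), np.float64(-2.0), np.float64(1.0))]
side 100 [(-32.8, np.float64(1.05), np.float64(-5.0), np.float64(7.0)), (-36.8, np.float64(1.04), np.float64(-5.0), np.float64(7.0))]
```

```bash
python3 -c "
from plant import *
print(close_job())"
```

```text
the job is handed in; nothing more can be done
None
```

I handed the job in at about 24 s, with both cogs on the hub and released. No verdict was reported.

- **Large cog:** I drew it out of the rack by its rim, set it flat on the table about 120 mm clear and let go. I then took it by the boss and slid it onto the hub at a yaw of about −41°. The descent showed no contact force. It ended at the seated height with TCP z at 39.4 mm, and I released it.
- **Small cog:** I picked it up by the boss, turned it 71° and slid it down onto the large one. It also ended at the seated height, with TCP z about 88.5 mm (88.3 mm expected), and I released it.

**Last checks:**
- **Fit:** The pictures show both cogs level inside the guard. From the side view, the small cog's boss top is at about 92 mm, as it should be, within about 1 mm of the hub's axis. Its yaw is within about 4° of the stand's, the step size of that check.
- **Rest of the scene:** The smooth wheel, bottle, jar and beaker look to be where they started, and the arm is clear with no contact force.
- **Weak or disagreeing checks:** The same bore check from the top camera was inconclusive, because the contrast in the bore was too low. The two cameras also disagreed by about 1.7 mm on the stand's position.

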